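# Shim a rocking block heater

## Task

The block heater rocks because the foot at its rear right corner does not reach the bench. With the fingertips, push the loose wedge along the bench, thin end first, under that foot until it is snug and the heater no longer rocks; then press down firmly on the housing's corner above the foot to check that it stands fast, and move clear. Only push and press: do not grip or pick up the wedge, tip the heater or shove it out of place, or disturb the other things.

Things in the scene. Friction and masses are not known exactly. Their poses are not given: they have to be found in the camera images.
- heater: cream dry-block heater, loose, 2.5 kg, 210 deep (x) x 250 mm wide. x points from its sloping front panel to its rear, y to its left; origin at bench level under the middle. Underside 18 mm, flat deck 95 mm up; a tube block on it rises 35 mm more. Feet 83 mm (x), 103 mm (y) from the middle: three stand, rear right (+x, -y) hangs; about 3 N on that corner tips it. Over 10 N sideways it may slide
- foot_bottom (a point): middle of the flat round underside (20 mm across, black rubber) of the hanging rear right foot, 83 mm to the rear and 103 mm to the right of the heater's middle; it hangs 4 to 8.5 mm above the bench, a different height each time, and keeps its height under load
- corner_top (a point): point on the flat top deck straight above the hanging foot, 95 mm above the bench, 20 mm in from the housing's right and rear faces, 38 mm from the tube block. The corner to press; a firm press is about 10 N
- wedge: loose grey plastic levelling wedge, 120 long (x) x 36 mm wide, 60 g; origin mid-underside, x points to the thin end. 16 mm high at the thick end, falling evenly to 1.5 mm at the thin end. Starts right of the heater, thin end roughly towards the hanging foot. Slides with under 1 N; when it meets the foot the resistance rises sharply, about 5 N drives it snug, and friction keeps it there
- wedge_heel (a point): centre of the wedge's flat upright thick end (36 mm wide, 16 mm high), 8 mm above the bench: the face to push on
- tube: self-standing capped centrifuge tube, 29 mm across (cap 34 mm), 110 mm tall, origin under its middle; bystander, leave it alone
- screw_cap: red screw cap lying flat, 34 mm across, 13 mm high, origin under its middle; bystander
- rack: blue microtube rack, 75 (x) x 150 (y) x 38 mm high, origin under its middle; bystander
- freezer_box: white card freezer box with lid, 133 x 133 x 48 mm, origin under its middle; bystander
Things that resemble listed ones, but are neither listed nor needed, are in the scene too. There is more than one size of the wedge; the job needs the middle-sized.

How it is judged (in metres and radians):
On the way, in this order (a step that is already met when the one before it is completed fails the run):
1. the wedge lies under the hanging foot and bears on it (x of foot_bottom in the frame of wedge between -0.03 and 0.052 m and y of foot_bottom in the frame of wedge between -0.014 and 0.014 m and contact force between wedge and heater above 0.5 N), for 0.2 s.
2. the fingers press on the heater's corner, the wedge takes the load and the heater does not rock (contact force between the fingers and heater above 5 N and contact force between wedge and heater above 3 N and angle between heater's own z axis and vertical below 0.01 rad), for 0.2 s.
At the end, for the whole second after the job is handed in: the wedge lies under the rear right foot (foot's middle within 14 mm of the wedge's centre line, and 8 to 90 mm from its thin end) and bears on it with over 0.3 N, the heater stands level within 0.6 degrees and within 20 mm of where it was, everything at rest (x of foot_bottom in the frame of wedge between -0.03 and 0.052 m and y of foot_bottom in the frame of wedge between -0.014 and 0.014 m and contact force between wedge and heater above 0.3 N and angle between heater's own z axis and vertical below 0.01 rad and distance of heater from where it was at the start of the episode below 0.02 m and linear speed of each of heater, wedge below 0.01 m/s); the robot touches nothing.
It fails at once if the wedge is lifted or turned up off the bench (height (world z) of wedge above 0.012 m or angle between wedge's own z axis and vertical above 0.2 rad).
It fails at once if the wedge is gripped or rammed (contact force between the fingers and wedge above 30 N).
It fails at once if the heater is lifted or tipped (height (world z) of heater above 0.012 m or angle between heater's own z axis and vertical above 0.12 rad).
It fails at once if the heater is shoved out of place (distance of heater from where it was at the start of the episode above 0.025 m).
It fails at once if a bystander is disturbed (distance of any of tube, screw_cap, rack, freezer_box from where it was at the start of the episode above 0.02 m or angle between tube's own z axis and vertical above 0.3 rad).
It also fails if it takes over 67 s, if anything falls off the work surface, if the arm or the gripper's body presses on something with over 40 N, if the wrist force passes 120 N, or if a joint passes its speed limit or range.

## Robot

A 6-joint arm with a two-finger parallel gripper is mounted at the origin on the work surface. World frame = base frame: x ahead of the robot, y to its left, z up, the work surface at z = 0. Lengths are in mm, angles in rad, forces in N, time in s.
With the tool pointing down it reaches from about 350 to 875 mm from the base axis. Payload 4.2 kg.
Tool frame: the origin (TCP) lies midway between the tips of the shut fingers; the grasp point (between the pads) lies 19 mm behind it; z points along the fingers, y is the direction in which the jaws open and shut (so a half turn about z gives the same grasp; the last joint's range is limited). The gripper opens to 85 mm and grips with 20 to 120 N. Pads are 22 mm wide; open, the fingers measure 114 mm over their backs; the gripper's body (76 mm by 85 mm) begins 54 mm behind the grasp point. The pads swing forward as they close: fully open they stand 13 mm farther back than shut.
Start: joints at [-0.883, 0.385, 0.008, 0, -1.194, -0.259], TCP at [259.875, -568.388, 231.312] pointing down, gripper open.
Joint ranges: [-3.14, 3.14], [-1.21, 2.06], [-1.07, 1.41], [-3.16, 2.05], [-2.99, -0.16], [-3.1, 3.1]. Speed limits (rad/s): [2.79, 2.79, 3.14, 3.14, 3.14, 3.14].

## Interface

Orientations are given as a unit quaternion [x, y, z, w].
In Python, from bench import read_state, get_image, job_done, search_frame, regions_of gives the robot as it stands.
- The arm moves only by the tool servo_tool, never from a script. Its arguments are lists of equal length, an entry for each row: "turn": the turn, a rotation vector about the world's x, y, z in rad, a list of three; "dp": the shift along the world's x, y, z in m, a list of three; "fingers": the finger opening in m, from 0 to 0.0854. In form: {"turn": [[rx, ry, rz], ...], "dp": [[tx, ty, tz], ...], "fingers": [fingers, ...]}. A call has exactly 5 rows; each row shifts and turns the pose as measured when the row begins; what a row does not reach is not made up. A row lasts 1/8 s, in which the tool goes at most 62.5 mm and 10.7 degrees, less where a joint would pass 70% of its speed; a pose out of reach is approached as far as the arm can. A call is refused whole if a number of a shift passes 0.0625 or a number of a turn 0.188, either way. A call with a gripper value outside its range is refused whole. The fingers move at their own pace and stop on an object; the grip force is fixed at half the most. Time passes only in rows, so rows that do not move let the fingers close, or fill a call up. It gives the time, the measured TCP pose, the force and the opening at its end, in the units of the state.
- read_state(): the state, without advancing time (a new reading comes with each control period).
- get_image(name): name is "scene" or "top"; returns a dict with "img" (384x512x3 uint8, red, green, blue), "vfov" (degrees; the focal length in pixels is half the picture's height over the tangent of half this angle, whatever the lens; pixels are square), "cx", "cy" (the principal point, pixels), "world_from_camera" (4x4, takes a point from camera to world coordinates). Camera axes: x right, y down, z forward; pixel columns grow to the right and rows downward; lengths in mm; the calibration is good to about 2 mm. A picture is of the moment at which its call begins. There is no depth.
- job_done(): hands the job in, once; it reports no verdict.
Trained networks look in the newest picture that a camera, given by its name, has taken for a name from the list of things; names that differ only in an ending like _2 or _b are one class to them, and where a whole thing is asked for, a point or a joint stands for the part that bears it (a point fixed in the world has none). Each returns a list of dicts, best first, with "score" (0 to 1); they miss things now and then, are a little off and sometimes report something else, mostly with a low value. They report only what shows in the picture. A call takes as long as a camera call. They do not tell look-alikes from the thing itself.
- search_frame(query, camera): "box" ([left, top, width, height] in pixels, round what is visible of it).
- regions_of(query, camera): "region" (384x512 bool, what is visible of it) and "box" ([left, top, width, height] in pixels, round what is visible of it).
The state is a dict: "clock": time; "joints": joint angles; "joint_vel": joint speeds; "joint_efforts": joint torques, N m; "position": TCP position; "ee_rot": TCP orientation; "contact_force": force on the tool from outside, world axes, zero at the start; "wrist_torque": the same for the moment, N m; "gripper_width": finger opening in mm.
Only numpy, scipy, OpenCV 4.12 (cv2) and the standard library are available. Lean on these libraries where they do the work, as an engineer would, in place of code of your own. Each camera call takes 0.05 s, during which the arm holds its last target. There are 200 camera calls.

## Working session

There is one attempt and no reset: what is moved stays moved. The work goes in short steps, Python scripts to look and compute and a tool call to move; the robot and the scene stay as the last step left them, time stands still between calls to the robot, and variables do not carry over. Pictures are saved under pics/ and viewed, about 8 in all and at most 12, crops included, and the job is handed in when it is done.

Besides the shell and the picture viewer there is one more tool, called after "Emit:" as name(argument=value, ...) on one line, values as JSON. servo_tool: Moves the arm, as the interface text tells. Its arguments: {"type":"object","properties":{"turn":{"type":"array","items":{"type":"array","items":{"type":"number"}}},"dp":{"type":"array","items":{"type":"array","items":{"type":"number"}}},"fingers":{"type":"array","items":{"type":"number"}}},"required":["turn","dp","fingers"]}

```bash
mkdir -p pics
cat > h.py <<'E'
import numpy as np, cv2
from bench import *
def cam(n):
    d=get_image(n); return d
def f(d): return d["img"].shape[0]/2/np.tan(np.radians(d["vfov"])/2)
def p2w(d,u,v,z=0):
    T=np.array(d["world_from_camera"]); r=T[:3,:3]@np.array([(u-d["cx"])/f(d),(v-d["cy"])/f(d),1]); o=T[:3,3]
    return o+r*(z-o[2])/r[2]
def w2p(d,p):
    T=np.array(d["world_from_camera"]); c=T[:3,:3].T@(np.array(p,float)-T[:3,3])
    return np.array([d["cx"]+f(d)*c[0]/c[2], d["cy"]+f(d)*c[1]/c[2]])
def save(n,im): cv2.imwrite("pics/"+n,im[:,:,::-1])
E
python3 - <<'E'
from h import *
a=cam("scene");b=cam("top")
save("s0.png",a["img"]);save("t0.png",b["img"])
for d in(a,b): print(d["vfov"],d["cx"],d["cy"],np.round(d["world_from_camera"],3).tolist())
for q in["heater","foot_bottom","corner_top","wedge","wedge_heel","tube","screw_cap","rack","freezer_box"]:
  for n,d in(("scene",a),("top",b)):
    for r in regions_of(q,n):
      m=r["region"].astype(np.uint8)
      (c,s,an)=cv2.minAreaRect(cv2.findNonZero(m)) if m.any() else ((0,0),0,0)
      print(q,n,round(r["score"],2),r["box"],np.round(c),np.round(s),round(an),np.round(p2w(d,*c)[:2]))
print(read_state())
E
```

```text
44.02026152961342 255.6187838992223 191.73700495177292 [[0.546, 0.654, -0.523, 1100.805], [0.838, -0.427, 0.341, -210.185], [-0.0, -0.624, -0.782, 899.309], [0.0, 0.0, 0.0, 1.0]]
55.81618313906168 256.8618805335476 194.01243893783504 [[0.011, -0.994, 0.108, 500.152], [-1.0, -0.011, -0.0, 128.464], [0.002, -0.108, -0.994, 1011.963], [0.0, 0.0, 0.0, 1.0]]
heater scene 0.59 [174.3, 127.0, 130.4, 107.0] [241. 173.] [ 83. 122.] 65 [429. 186.]
heater top 0.95 [196.9, 207.8, 97.1, 84.5] [243. 251.] [98. 83.] 4 [451. 165.]
corner_top scene 0.81 [169.7, 125.9, 136.4, 107.4] [241. 173.] [ 83. 123.] 65 [429. 185.]
corner_top top 0.96 [193.8, 209.8, 97.8, 88.5] [243. 251.] [98. 83.] 3 [451. 164.]
wedge scene 0.81 [91.2, 297.4, 70.6, 85.5] [124. 338.] [31. 96.] 31 [ 664. -230.]
wedge scene 0.77 [121.4, 242.3, 58.6, 31.6] [149. 256.] [18. 58.] 65 [ 524. -112.]
wedge scene 0.77 [92.9, 220.5, 28.0, 29.7] [104. 234.] [33. 14.] 58 [ 414. -172.]
wedge scene 0.55 [280.5, 111.3, 70.2, 58.0] [317. 139.] [51. 63.] 69 [439. 414.]
wedge top 0.74 [359.6, 249.8, 13.1, 31.1] [365. 267.] [33. 10.] 85 [ 413. -171
[... 1338 characters left out ...]

{'clock': 1.0, 'joints': array([-8.83423255e-01,  3.84670131e-01,  7.87601438e-03, -1.34868789e-05,
       -1.19398960e+00, -2.58603089e-01]), 'joint_vel': array([-0.00094912, -0.00057117, -0.00159813,  0.00124571,  0.00093864,
       -0.00230824]), 'joint_efforts': array([-2.63686106e-04, -3.92095578e+01,  1.88621020e+01,  4.19063821e+00,
       -3.50812661e-04,  3.60085934e-06]), 'position': array([ 259.85745103, -568.38299629,  231.31871169]), 'ee_rot': array([-2.12744115e-01,  9.77107948e-01, -2.75776827e-06,  8.45491802e-06]), 'contact_force': array([ 0.43593942, -0.68666159, -0.66227701]), 'wrist_torque': array([0.01108565, 0.00651666, 0.00136707]), 'gripper_width': 85.22201178761556}
```

View pictures.

Run:
```python
from h import *
b=cv2.imread("pics/t0.png");a=cv2.imread("pics/s0.png")
c1=cv2.resize(b[190:300,190:390],(800,440),interpolation=cv2.INTER_CUBIC)
cv2.imwrite("pics/t0c.png",c1)
c2=cv2.resize(a[120:390,80:350],(600,600),interpolation=cv2.INTER_CUBIC)
cv2.imwrite("pics/s0c.png",c2)
```

```text
(no output)
```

View pics/t0c.png

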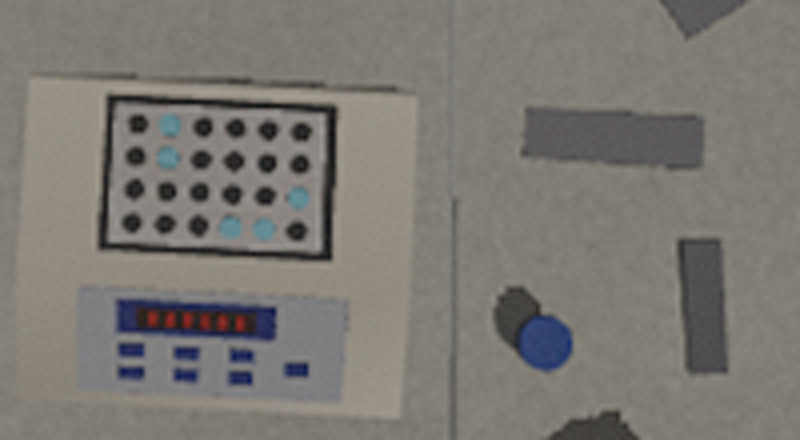

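View pics/s0c.png

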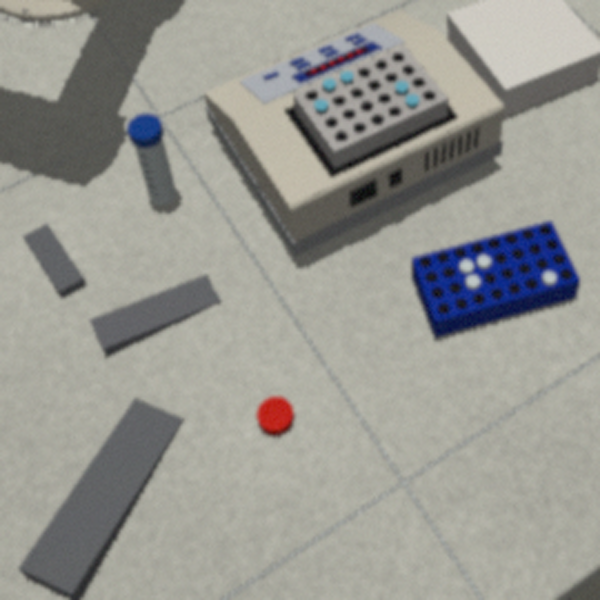

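```bash
cat >> h.py <<'E'
from scipy.optimize import minimize
S=8
def sil(d,V,shape=(384,512)):
    P=np.array([w2p(d,v) for v in V])
    h=cv2.convexHull(P.astype(np.float32))
    m=np.zeros((shape[0],shape[1]),np.uint8)
    big=np.zeros((384*3,512*3),np.uint8)
    cv2.fillConvexPoly(big,np.round((h+0.5)*3*16-8).astype(np.int32),255,shift=4)
    return cv2.resize(big,(512,384),interpolation=cv2.INTER_AREA)/255.
def pose(V,x,y,a):
    c,s=np.cos(a),np.sin(a); V=np.array(V,float)
    return np.c_[x+c*V[:,0]-s*V[:,1], y+s*V[:,0]+c*V[:,1], V[:,2]]
WV=[(sx*60,sy*18,z) for sy in(-1,1) for sx,z in((-1,0),(-1,16),(1,0),(1,1.5))]
def HV(hf): return [(sx*105,sy*(125),z) for sy in(-1,1) for sx,z in((-1,18),(-1,hf),(1,18),(1,95))]+[(s*105-0,t*125,95) for s in(1,) for t in(-1,1)]
def near(q,n,d,xy,tol=60):
    for r in regions_of(q,n):
        m=r["region"]
        if not m.any(): continue
        c=np.argwhere(m).mean(0)[::-1]
        if np.linalg.norm(p2w(d,*c)[:2]-xy)<tol: return m
    return None
def fitw(items,x0):
    g=lambda p:sum(np.abs(sil(d,pose(WV,p[0],p[1],p[2]/50))-m).sum() for d,m in items)
    r=minimize(g,[x0[0],x0[1],x0[2]*50],method="Nelder-Mead",options=dict(initial_simplex=np.array([x0[0],x0[1],x0[2]*50])+np.array([[0,0,0],[8,0,0],[0,8,0],[0,0,6]])))
    return r.x[0],r.x[1],r.x[2]/50,r.fun
E
python3 - <<'E'
from h import *
I=[]
for n in("scene","top"):
    d=cam(n); I.append((n,d))
for sel in(I[:1],I[1:],I):
    print("wedge",fitw([(d,near("wedge_heel",n,d,(527,-114))) for n,d in sel],(527,-114,1.57)))
hm=[(d,near("heater",n,d,(440,175))) for n,d in I]
V=lambda p:pose(HV(p[3])+[(-50,-125,95),(-50,125,95)],p[0],p[1],p[2]/50)
for sel in(hm[1:],hm):
    best=None
    g=lambda p:sum(np.abs(sil(d,V(p))-m).sum() for d,m in sel)
    x0=np.array([450,165,0,50.])
    r=minimize(g,x0,method="Nelder-Mead",options=dict(initial_simplex=x0+np.array([[0]*4,[10,0,0,0],[0,10,0,0],[0,0,6,0],[0,0,0,15]])))
    p=r.x; print("heater",p[0],p[1],p[2]/50,p[3],r.fun, pose([(83,-103,0)],p[0],p[1],p[2]/50))
d=I[1][1]; im=d["img"].copy(); im2=I[0][1]["img"].copy()
for dd,i in((d,im),(I[0][1],im2)):
    for v in [(105,-125,95),(105,125,95),(83,-103,95),(105,-125,18),(83,-103,0)]:
        u=w2p(dd,pose([v],p[0],p[1],p[2]/50)[0]); i[int(round(u[1])),int(round(u[0]))]=(255,0,0)
k=lambda i:cv2.resize(i,(400,600),interpolation=cv2.INTER_NEAREST)
save("o1.png",np.hstack([cv2.resize(im[190:270,190:300],(400,290),interpolation=0),cv2.resize(im2[120:250,170:310],(312,290),interpolation=0)]))
E
```

```text
wedge (np.float64(528.4056665530695), np.float64(-111.68987837537932), np.float64(1.5171063323675469), np.float64(49.29019607843138))
wedge (np.float64(527.6993212320427), np.float64(-110.09079191762464), np.float64(1.5116105874333596), np.float64(28.999999999999996))
wedge (np.float64(528.1004882048143), np.float64(-111.02196950124292), np.float64(1.5173217006867652), np.float64(91.76078431372548))
heater 451.89967848128805 160.60179997595975 -0.04233345452503043 31.31672194016986 317.67058823529413 [[530.466273    54.18145311   0.        ]]
heater 454.8048656095799 159.23314335438602 -0.04276883630469275 55.85218893582047 647.0941176470589 [[533.3251192   52.77860012   0.        ]]
```

View pics/o1.png

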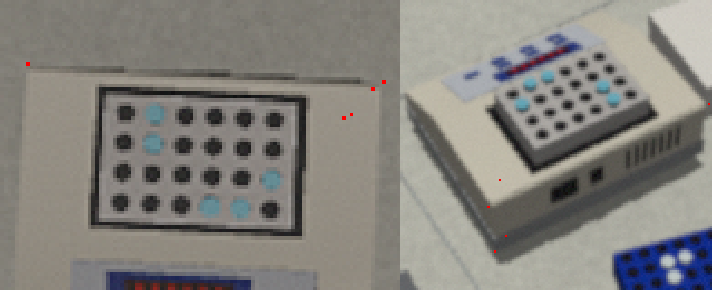

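The middle-sized wedge (about 44x13 px against 64x20 and 33x10) is at top px (343,224) and scene px (149,256). Its thick end is on the right, away from the heater. The look-alikes are the small wedge at top (365,267) and the large one at top (382,175). The overlay puts the heater's rear right deck corner at top (294,213), about 1 px from the picture, so the foot is near (531,54).

Emit:
servo_tool(turn=[[0,0,0.18],[0,0,0.18],[0,0,0.18],[0,0,0.18],[0,0,0.18]], dp=[[0.045,0.06,-0.015],[0.045,0.06,-0.015],[0.045,0.06,-0.015],[0.045,0.06,-0.015],[0.045,0.06,-0.015]], fingers=[0,0,0,0,0])

```text
clock: 2.02
position: [445.2, -321.9, 170.1]
ee_rot: [-0.625, 0.781, -0.003, 0.001]
contact_force: [0.8, 0.2, 0.2]
gripper_width: 0.4
```

Emit:
servo_tool(turn=[[0,0,0.1],[0,0,0.08],[0,0,0],[0,0,0],[0,0,0]], dp=[[0.03,0.04,-0.03],[0.03,0.04,-0.03],[0.015,0.025,-0.04],[0.0,0,-0.02],[0,0,0]], fingers=[0,0,0,0,0])

```text
clock: 2.65
position: [526.1, -209.4, 47.7]
ee_rot: [-0.698, 0.716, -0.005, 0.003]
contact_force: [-0.3, -0.5, 0.7]
gripper_width: 0.1
```

Run:
```python
from h import *
s=read_state(); print(s["position"],s["ee_rot"])
I=[(n,cam(n)) for n in("scene","top")]
for n,d in I:
    print(n,w2p(d,s["position"]), w2p(d,(522,-215,0)))
c=[cv2.resize(I[0][1]["img"][200:350,60:260],(400,300)),cv2.resize(I[1][1]["img"][150:300,280:480],(400,300))]
save("a1.png",np.hstack(c))
```

```text
[ 526.14505754 -209.44027985   47.69263435] [-0.69816544  0.71591715 -0.00456893  0.00260409]
scene [101.70867899 267.88020526] [104.19912687 278.95182627]
top [383.77446486 224.94513378] [379.81947791 226.86030124]
```

View pics/a1.png

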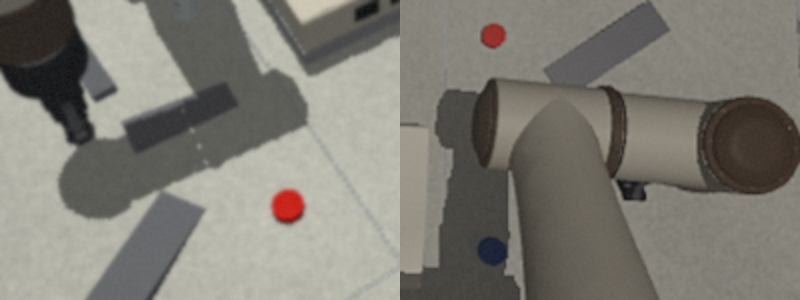

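Emit:
servo_tool(turn=[[0,0,0],[0,0,0],[0,0,0],[0,0,0],[0,0,0]], dp=[[-0.002,0,-0.02],[0,0,-0.018],[0,0,-0.002],[0,0.005,0],[0,0.005,0]], fingers=[0,0,0,0,0])

```text
clock: 3.38
position: [529.7, -202.9, 16.5]
ee_rot: [-0.697, 0.717, -0.012, 0.008]
contact_force: [0.8, 0.4, 0.1]
gripper_width: -0.0
```

Emit:
servo_tool(turn=[[0.0,0.02,0],[0,0.01,0],[0,0,0],[0,0,0],[0,0,0]], dp=[[-0.003,0,-0.006],[-0.003,0,-0.004],[0,0.005,0],[0,0.005,0],[0,0.005,0]], fingers=[0,0,0,0,0])

```text
clock: 4.0
position: [523.9, -186.7, 6.8]
ee_rot: [-0.697, 0.717, -0.002, -0.003]
contact_force: [-0.1, -0.4, 1.2]
gripper_width: 0.2
```

Emit:
servo_tool(turn=[[0,0,0],[0,0,0],[0,0,0],[0,0,0],[0,0,0]], dp=[[0,0.006,0],[0,0.008,0],[0,0.01,0],[0,0.01,0],[0,0.01,0]], fingers=[0,0,0,0,0])

```text
clock: 4.62
position: [523.9, -139.6, 7.0]
ee_rot: [-0.697, 0.717, -0.002, -0.003]
contact_force: [-0.6, 0.2, 0.1]
gripper_width: 0.3
```

```bash
cat > look.py <<'E'
from h import *
import sys
s=read_state(); print(np.round(s["position"],1),np.round(s["ee_rot"],4),np.round(s["contact_force"],1))
d=cam("scene"); p=s["position"]
m=near("wedge_heel","scene",d,np.array([p[0]+2,p[1]+72]),60)
if m is None: print("none")
else:
    x=fitw([(d,m)],(p[0]+2,p[1]+72,1.54)); print("wedge",np.round(x,3))
    u=np.array([np.cos(x[2]),np.sin(x[2])]); F=np.array([532,54]); e=F-np.array(x[:2])
    print("foot in wedge",e@u, e@np.array([-u[1],u[0]]))
if len(sys.argv)>1:
    im=d["img"]; save(sys.argv[1],cv2.resize(im[140:320,90:330],(800,600),interpolation=cv2.INTER_CUBIC))
E
python3 look.py
```

```text
[ 523.9 -139.6    7. ] [-0.6971  0.717  -0.0019 -0.0027] [-0.6  0.2  0.1]
wedge [527.711 -67.357   1.562 136.776]
foot in wedge 121.39006585126731 -3.20557157190491
```

Emit:
servo_tool(turn=[[0,0,0],[0,0,0],[0,0,0],[0,0,0],[0,0,0]], dp=[[0.0005,0.01,0],[0.0005,0.01,0],[0.0005,0.01,0],[0.0005,0.01,0],[0.0005,0.01,0]], fingers=[0,0,0,0,0])

```text
clock: 5.35
position: [526.6, -86.4, 7.0]
ee_rot: [-0.697, 0.717, -0.002, -0.003]
contact_force: [-1.5, -0.6, -0.6]
gripper_width: -0.1
```

```bash
python3 look.py b1.png
```

```text
[526.6 -86.4   7. ] [-0.6973  0.7168 -0.0019 -0.0027] [-1.5 -0.6 -0.6]
wedge [529.258 -15.195   1.538 187.133]
foot in wedge 69.24810004021268 -0.4599943285130799
```

View pics/b1.png

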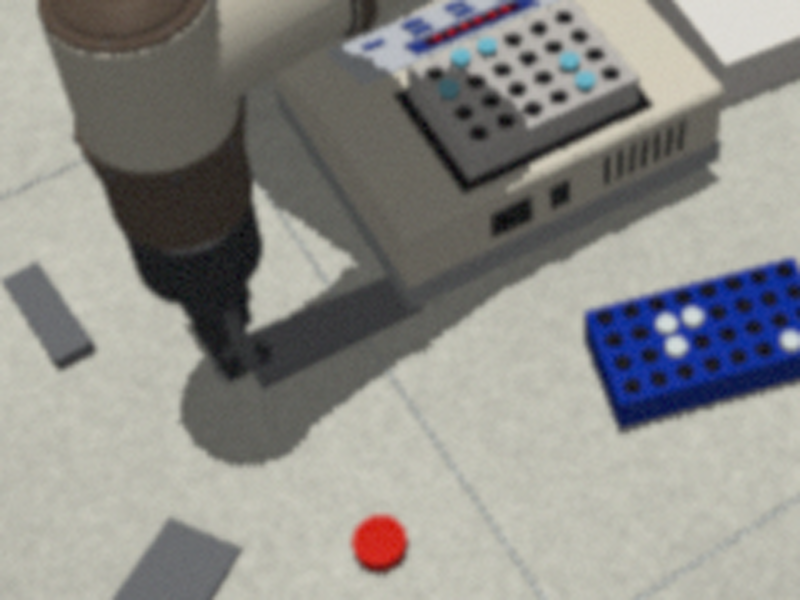

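Emit:
servo_tool(turn=[[0,0,0],[0,0,0],[0,0,0],[0,0,0],[0,0,0]], dp=[[0,0.005,0],[0,0.004,0],[0,0.003,0],[0,0.003,0],[0,0.003,0]], fingers=[0,0,0,0,0])

```text
clock: 6.08
position: [526.7, -67.5, 7.1]
ee_rot: [-0.697, 0.717, -0.002, -0.003]
contact_force: [-0.4, -0.7, 0.0]
gripper_width: -0.1
```

Emit:
servo_tool(turn=[[0,0,0],[0,0,0],[0,0,0],[0,0,0],[0,0,0]], dp=[[0,0.003,0],[0,0.003,0],[0,0.003,0],[0,0.003,0],[0,0.003,0]], fingers=[0,0,0,0,0])

```text
clock: 6.7
position: [526.7, -51.5, 7.1]
ee_rot: [-0.697, 0.717, -0.002, -0.003]
contact_force: [-0.5, -0.2, -0.1]
gripper_width: 0.1
```

Emit:
servo_tool(turn=[[0,0,0],[0,0,0],[0,0,0],[0,0,0],[0,0,0]], dp=[[0,0.002,0],[0,0.002,0],[0,0.002,0],[0,0.002,0],[0,0.002,0]], fingers=[0,0,0,0,0])

```text
clock: 7.32
position: [526.7, -40.8, 7.1]
ee_rot: [-0.697, 0.717, -0.002, -0.003]
contact_force: [0.0, -0.3, 0.6]
gripper_width: 0.3
```

Emit:
servo_tool(turn=[[0,0,0],[0,0,0],[0,0,0],[0,0,0],[0,0,0]], dp=[[0,0.002,0],[0,0.002,0],[0,0.002,0],[0,0.0015,0],[0,0.0015,0]], fingers=[0,0,0,0,0])

```text
clock: 7.95
position: [525.4, -33.8, 7.1]
ee_rot: [-0.697, 0.717, -0.002, -0.005]
contact_force: [0.5, -8.3, 1.1]
gripper_width: 0.2
```

```bash
python3 look.py b2.png
```

```text
[525.4 -33.8   7.1] [-0.6973  0.7167 -0.0019 -0.0051] [ 0.5 -8.3  1.1]
wedge [530.49   35.365   1.535 473.894]
foot in wedge 18.676602209085505 -0.8505568201712882
```

View pics/b2.png

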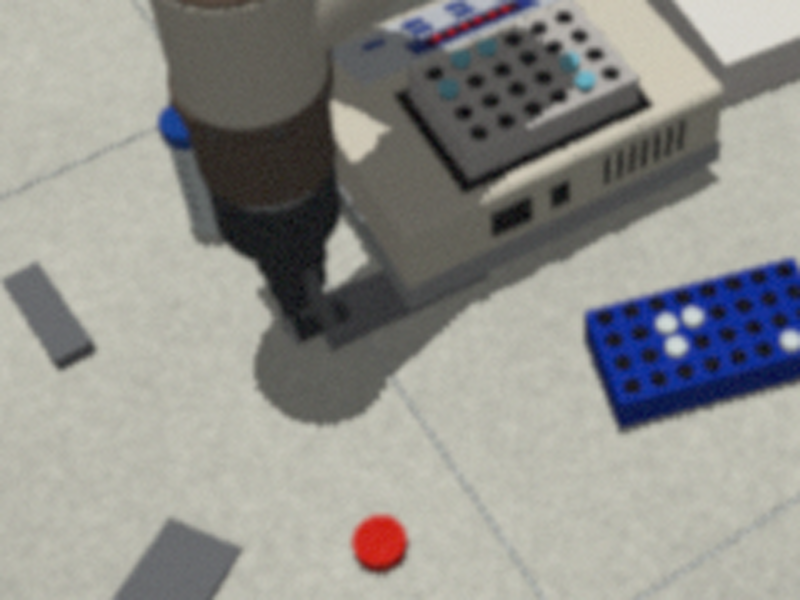

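Emit:
servo_tool(turn=[[0,0,0],[0,0,0],[0,0,0],[0,0,0],[0,0,0]], dp=[[0,-0.01,0],[0,-0.02,0],[0,-0.01,0.03],[0,0,0.05],[0,0,0.05]], fingers=[0,0,0,0,0])

```text
clock: 8.68
position: [522.3, -76.0, 135.9]
ee_rot: [-0.697, 0.717, 0.002, -0.008]
contact_force: [1.3, 0.4, -0.2]
gripper_width: -0.2
```

```bash
python3 look.py c1.png
```

```text
[522.3 -76.  135.9] [-0.6967  0.7173  0.0017 -0.0084] [ 1.3  0.4 -0.2]
wedge [529.947  35.778   1.525 415.102]
foot in wedge 18.297555500574646 -1.2138943918380751
```

View pics/c1.png

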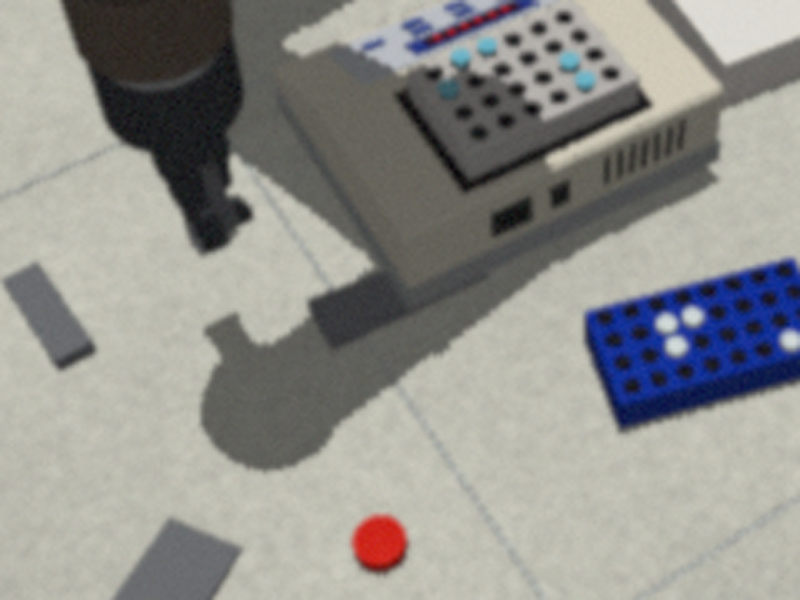

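Emit:
servo_tool(turn=[[0,-0.014,0],[0,0,0],[0,0,0],[0,0,0],[0,0,0]], dp=[[0.005,0.05,0],[0.004,0.05,0],[0,0.025,-0.005],[0,0.0,-0.01],[0,0,-0.005]], fingers=[0,0,0,0,0])

```text
clock: 9.4
position: [535.5, 51.8, 119.5]
ee_rot: [-0.696, 0.718, -0.008, 0.004]
contact_force: [-0.8, -0.4, 0.0]
gripper_width: -0.1
```

Emit:
servo_tool(turn=[[0,0.01,0],[0,0,0],[0,0,0],[0,0,0],[0,0,0]], dp=[[-0.004,0.002,-0.006],[0,0,-0.006],[0,0,-0.004],[0,0,-0.002],[0,0,-0.001]], fingers=[0,0,0,0,0])

```text
clock: 10.02
position: [530.8, 51.2, 98.4]
ee_rot: [-0.694, 0.72, -0.004, -0.001]
contact_force: [1.0, 0.9, -0.8]
gripper_width: -0.1
```

Emit:
servo_tool(turn=[[0,0,0],[0,0,0],[0,0,0],[0,0,0],[0,0,0]], dp=[[0,0.001,-0.001],[0,0.001,-0.001],[0,0,-0.001],[0,0,-0.001],[0,0,-0.001]], fingers=[0,0,0,0,0])

```text
clock: 10.65
position: [531.2, 53.5, 95.0]
ee_rot: [-0.695, 0.719, -0.004, -0.0]
contact_force: [-3.2, 0.2, 9.2]
gripper_width: 0.2
```

Emit:
servo_tool(turn=[[0,0,0],[0,0,0],[0,0,0],[0,0,0],[0,0,0]], dp=[[0,0,-0.001],[0,0,-0.001],[0,0,-0.001],[0,0,-0.001],[0,0,-0.001]], fingers=[0,0,0,0,0])

```text
clock: 11.28
position: [531.2, 53.5, 95.1]
ee_rot: [-0.696, 0.718, -0.005, 0.0]
contact_force: [-3.1, 0.2, 6.5]
gripper_width: -0.1
```

Emit:
servo_tool(turn=[[0,0,0],[0,0,0],[0,0,0],[0,0,0],[0,0,0]], dp=[[-0.0003,0,-0.0017],[-0.0003,0,-0.0017],[0,0,-0.0017],[0,0,-0.0017],[0,0,-0.0017]], fingers=[0,0,0,0,0])

```text
clock: 11.9
position: [531.3, 53.5, 95.0]
ee_rot: [-0.697, 0.717, -0.007, 0.001]
contact_force: [-4.0, 0.1, 10.5]
gripper_width: 0.3
```

Emit:
servo_tool(turn=[[0,0,0],[0,0,0],[0,0,0],[0,0,0],[0,0,0]], dp=[[0,0,0.004],[0,0,0.01],[0,0,0.04],[0,0,0.06],[0,0,0.06]], fingers=[0,0,0,0,0])

```text
clock: 12.52
position: [528.0, 52.3, 270.1]
ee_rot: [-0.697, 0.717, -0.004, -0.004]
contact_force: [0.4, 0.9, -0.5]
gripper_width: -0.0
```

Emit:
servo_tool(turn=[[0,0,0],[0,0,0],[0,0,0],[0,0,0],[0,0,0]], dp=[[0,-0.06,0],[0,-0.06,0],[0,-0.06,0],[0,-0.06,0],[0,-0.03,0]], fingers=[0,0,0,0,0])

```text
clock: 13.15
position: [530.8, -222.3, 279.8]
ee_rot: [-0.699, 0.715, -0.01, 0.003]
contact_force: [-0.2, 0.1, -0.8]
gripper_width: 0.0
```

Run:
```python
from h import *
s=read_state(); print(np.round(s["position"]),np.round(s["contact_force"],1))
d=cam("scene"); t=cam("top")
m=near("wedge_heel","scene",d,np.array([530,38]),80)
print("scene",m is not None and fitw([(d,m)],(530,38,1.53)))
h=near("heater","top",t,(440,175)); 
if h is not None: c,s_,a=cv2.minAreaRect(cv2.findNonZero(h.astype(np.uint8))); print(c,s_,a)
for q in["tube","screw_cap","rack","freezer_box"]:
  for n,dd in(("scene",d),("top",t)):
    print(q,n,[(round(r["score"],2),np.round(r["box"]).tolist()) for r in search_frame(q,n)[:1]])
save("e1.png",np.hstack([cv2.resize(d["img"][120:340,90:330],(400,366)),cv2.resize(t["img"][150:320,190:390],(400,366))]))
```

```text
[ 531. -222.  280.] [-0.2  0.1 -0.8]
scene (np.float64(530.5542035471054), np.float64(34.88107297107018), np.float64(1.502807785847386), np.float64(383.6666666666667))
(243.47463989257812, 251.2213897705078) (99.2778549194336, 83.00615692138672) 3.4473867416381836
tube scene [(0.65, [139.0, 170.0, 18.0, 41.0])]
tube top [(0.76, [315.0, 266.0, 18.0, 17.0])]
screw_cap scene [(0.72, [193.0, 294.0, 21.0, 17.0])]
screw_cap top [(0.51, [321.0, 162.0, 13.0, 15.0])]
rack scene [(0.9, [267.0, 220.0, 70.0, 47.0])]
rack top [(0.62, [212.0, 151.0, 55.0, 37.0])]
freezer_box scene []
freezer_box top [(0.64, [126.0, 223.0, 58.0, 53.0])]
```

View pics/e1.png

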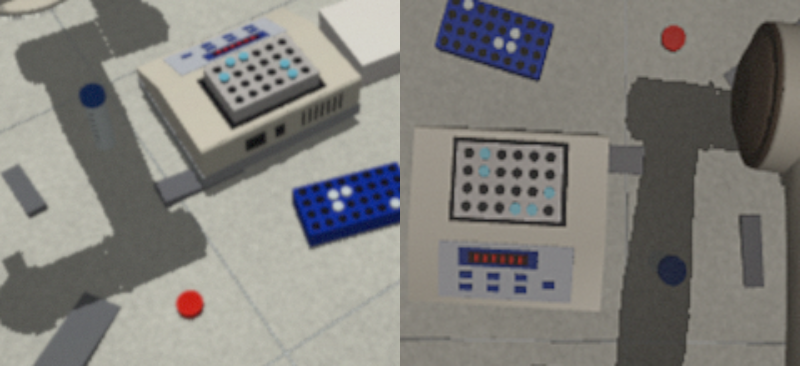

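```bash
python3 -c "
from bench import *
print(job_done())"
```

```text
the job is handed in; nothing more can be done
None
```

I pushed the middle-sized wedge, thin end first, under the heater's rear right foot, pressed the corner above it, moved the arm clear and handed the job in. No verdict is reported, so success is judged from my own checks.

- **Wedge:** I stopped pushing when the resistance on the fingers rose to about 8 N. It ended with the foot roughly 18 mm ahead of the wedge's middle and about 1 mm off its centre line. It had not moved noticeably when I looked again after the press.
- **Press:** The corner took about 6 to 10 N for over a second. The fingertip height stayed at 95 mm (within 0.1 mm), so I saw no rocking.
- **Heater and bystanders:** In the last pictures the heater, tube, screw cap and rack are where they started, to within a few pixels. The scene camera's search missed the freezer box at the end, but the top camera found it in its old place.
- **Not measured directly:** I could not measure the force of the wedge on the foot after letting go. The last fit of the wedge's angle came from a partly hidden view and differs from the earlier one by about 0.02 to 0.03 rad.

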